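# Scoop bearing balls into the parts dish

## Robot

A 6-joint arm with a two-finger parallel gripper is mounted at the origin on the work surface. World frame = base frame: x ahead of the robot, y to its left, z up, the work surface at z = 0. Lengths are in m, angles in rad, forces in N, time in s.
With the tool pointing down it reaches from about 0.35 to 0.775 m from the base axis. Payload 7.3 kg.
Tool frame: the origin (TCP) lies between the finger pads; the fingertips stand 14 mm ahead of it and the grasp point (between the pads) lies 5 mm behind it (env.tip_reach is the z of the fingertips in the tool frame, in m); z points along the fingers, y is the line along which they close (so a half turn about z gives the same grasp; the last joint's range is limited). The gripper opens to 92 mm and grips with 3 to 60 N. Pads are 19 mm wide; open, the fingers measure 130 mm over their backs; the gripper's body (75 mm by 190 mm) begins 47 mm behind the grasp point.
Start: joints at [0.982, 0.342, 1.524, -0, 1.275, -0.146], TCP at [0.225, 0.474, 0.241] pointing down, gripper open.
Joint ranges: [-2.53, 2.53], [-0.77, 2.02], [0.04, 2.7], [-1, 4.14], [0.28, 2.66], [-3.11, 3.11]. Speed limits (rad/s): [2.57, 2.57, 3.14, 3.14, 3.14, 3.14].

## Interface

Orientations are given as a unit quaternion [w, x, y, z].
In Python, from workcell import env, eoat, solver, get_state, imaging, order, silhouettes gives the robot as it stands. The module is installed in compiled form; this text tells all that it offers. Calls block until the motion is done:
- env.movep(position, orientation): joint-space move of the TCP to a pose.
- env.move_straight(position, rot=None, speed=0.15): straight line of the TCP; rot=None keeps the orientation; speed is the mean speed in m/s.
- env.set_joints(angles): joint-space move.
- eoat.set_gripper(opening, grip_force=None): finger opening in m; grip_force is the grip in N (None keeps the last); returns when the fingers have stopped.
- env.wait(seconds).
- solver.ik(position, orientation): joint angles nearest the present ones, or None.
- get_state(): the state.
- imaging.get_image(name): name is "scene" or "top" or "wrist"; returns the picture (420x560x3 uint8, red, green, blue); there is no depth.
- imaging.get_calibration(name): a dict with "fx", "fy", "cx", "cy" (pixels), "cam_to_world" (4x4, takes a point from camera to world coordinates). Camera axes: x right, y down, z forward; pixel columns grow to the right and rows downward; lengths in m; the calibration is good to about 2 mm. The wrist camera is an equidistant fisheye: a pixel r from the principal point sees the ray r / f radians off the axis. A picture is of the moment at which its call begins: read the wrist's pose just before it. get_calibration takes no time and is no camera call; for the wrist camera it gives the pose at the moment of the call.
A pose or a line that the arm cannot do raises env.MotionError and nothing moves.
- order.sign_off(): hands the job in; it is judged then, once.
Trained networks look in the newest picture that a camera, given by its name, has taken for a name from the list of things; names that differ only in an ending like _2 or _b are one class to them, and where a whole thing is asked for, a point or a joint stands for the part that bears it (a point fixed in the world has none). Each returns a list of dicts, best first, with "confidence" (0 to 1); they miss things now and then, are a little off and sometimes report something else, mostly with a low value. They report only what shows in the picture. A call takes as long as a camera call. They do not tell look-alikes from the thing itself.
- silhouettes(camera, label): "region" (420x560 bool, what is visible of it) and "bbox" ([left, top, right, bottom] in pixels, round what is visible of it).
The state is a dict: "time": time; "joint_positions": joint angles; "qvel": joint speeds; "joint_efforts": joint torques, N m; "ee_pos": TCP position; "orientation": TCP orientation; "wrist_force": force on the tool from outside, world axes, zero at the start; "torque": the same for the moment, N m; "gripper_width": finger opening in m; "gripper_force": force on a finger pad.
Only numpy, scipy, OpenCV 4.12 (cv2) and the standard library are available. Lean on these libraries where they do the work, as an engineer would, in place of code of your own. Each camera call takes 0.05 s, during which the arm holds its last target. There are 200 camera calls.

## Task

At the electronics bench, take the small scoop by its upright handle, scoop up at least three of the four steel balls from the blue tray in one scoopful, and tip them into the round steel dish (not the square grey box). Touch the balls only with the scoop, never with the fingers, then stand the scoop flat on the black mat again and let go.

Things in the scene. Friction and masses are not known exactly. Their poses are not given: they have to be found in the camera images.
- scoop_grip (a point): grip point of the loose scoop (steel pan, about 180 g): on the axis of its upright wooden handle (24 mm square, top 20 mm above this point), 95 mm above the scoop's underside. Axes: z up, -x towards its open mouth. Stands on the mat, mouth roughly towards the robot. Gripped on its two x faces the handle cannot pitch in the fingers.
- scoop_lip (a point): middle of the scoop's lip, on its underside: x = -95, z = -95 mm from scoop_grip, same axes. Pan 92 mm wide (y), floor flat and 1.6 mm thick, from the lip to its rear edge 107 mm behind. Back wall 36 mm high, 84 mm behind the lip; side walls 30 mm high, starting 26 mm behind the lip.
- tray: blue open tray, fixed. Origin: centre of its underside on the mat, z up, x along it. Inner floor 6 mm above the origin, x = -110 to +110, y = -52 to +52 mm. Walls 4 mm thick, 40 mm high, upright except the -x end (towards the robot): it rises from the floor at x = -110 mm and leans outward 30 degrees, so balls pushed against it ride up on the scoop's lip.
- dish: round steel dish (bowl), fixed, 150 mm across the rim, 50 mm high, wall 4 mm. Origin: centre of its underside on the mat (the mat's top is 3 mm above the bench). On one side of the tray; the scoop starts on the other side.
- ball0_center (a point): polished steel ball, 22 mm in diameter, 44 g, rolls freely; one of four alike that start loose on the tray's floor within 70 mm of its sloping end. The point is its centre; its axes mean nothing.
- ball1_center (a point): polished steel ball, 22 mm in diameter, 44 g, rolls freely; one of four alike that start loose on the tray's floor within 70 mm of its sloping end. The point is its centre; its axes mean nothing.
- ball2_center (a point): polished steel ball, 22 mm in diameter, 44 g, rolls freely; one of four alike that start loose on the tray's floor within 70 mm of its sloping end. The point is its centre; its axes mean nothing.
- ball3_center (a point): polished steel ball, 22 mm in diameter, 44 g, rolls freely; one of four alike that start loose on the tray's floor within 70 mm of its sloping end. The point is its centre; its axes mean nothing.
Mind the look-alikes: they are no part of the job. Leave any green, pink or yellow look-alike of the part that bears scoop_grip alone.

How it is judged:
By the outcome, as a careful person would: the job done as asked, in the order asked, and still so for the second after the job is handed in, with the robot touching nothing.
It also fails if it takes over 62 s, if anything falls off the work surface, if the arm or the gripper's body presses on something with over 40 N, if the wrist force passes 120 N, or if a joint passes its speed limit or range.

## Working session

There is one attempt and no reset: what is moved stays moved. The work goes in short steps, each a Python script; the robot and the scene stay as the last script left them, time stands still between calls to the robot, and variables do not carry over. Pictures are saved under pics/ and viewed, at most 10 in all, crops included, and the job is handed in when it is done.

```bash
mkdir -p pics; ls; cat > h.py <<'E'
import numpy as np, cv2
from workcell import env, eoat, solver, get_state, imaging, order, silhouettes
def shot(cam,name=None):
    im=imaging.get_image(cam)
    if name: cv2.imwrite(f'pics/{name}.png',im[:,:,::-1])
    return im
def ray(cam,u,v,cal=None):
    c=cal or imaging.get_calibration(cam)
    T=np.array(c['cam_to_world']);x=(u-c['cx'])/c['fx'];y=(v-c['cy'])/c['fy']
    return T[:3,3],T[:3,:3]@np.array([x,y,1.])
def onz(cam,u,v,z):
    o,d=ray(cam,u,v); return o+d*(z-o[2])/d[2]
def proj(cam,p):
    c=imaging.get_calibration(cam);q=np.linalg.inv(np.array(c['cam_to_world']))@np.r_[p,1]
    return c['fx']*q[0]/q[2]+c['cx'],c['fy']*q[1]/q[2]+c['cy']
E
python3 - <<'E'
from h import *
a=shot('top','top1');b=shot('scene','scene1')
for cam in('top','scene'):
    c=imaging.get_calibration(cam);print(cam,c['fx'],np.round(c['cam_to_world'],3).tolist())
    for l in('scoop_grip','tray','dish','ball0_center'):
        for r in silhouettes(cam,l)[:6]:
            m=r['region'];ys,xs=np.nonzero(m);print(l,round(r['confidence'],2),np.array(r['bbox']).tolist(),xs.mean().round(1),ys.mean().round(1),m.sum())
print(get_state()['time'],env.tip_reach)
E
```

```text
pics
top 470.88365287320397 [[-0.022, -0.993, 0.115, 0.326], [-0.999, 0.019, -0.026, 0.083], [0.024, -0.115, -0.993, 1.201], [0.0, 0.0, 0.0, 1.0]]
scoop_grip 0.78 [155.9, 166.6, 196.2, 216.6] 176.4 195.7 1661
scoop_grip 0.69 [98.6, 137.8, 144.8, 181.5] 120.7 159.2 1545
scoop_grip 0.63 [110.5, 236.5, 163.7, 283.2] 137.7 256.9 1609
scoop_grip 0.61 [197.2, 239.1, 237.3, 286.1] 218.6 263.3 1676
scoop_grip 0.41 [298.5, 208.8, 307.8, 217.1] 300.9 210.3 51
tray 0.73 [267.1, 130.1, 319.5, 232.7] 293.0 179.5 4288
dish 0.94 [369.9, 150.0, 428.5, 211.6] 398.5 177.8 2745
scene 414.6762466165227 [[0.523, 0.742, -0.419, 0.825], [0.852, -0.454, 0.259, -0.173], [0.002, -0.493, -0.87, 0.873], [0.0, 0.0, 0.0, 1.0]]
scoop_grip 0.98 [411.2, 151.4, 466.0, 220.7] 439.8 190.2 2032
scoop_grip 0.85 [336.7, 109.8, 383.4, 156.4] 360.2 134.7 1223
scoop_grip 0.7 [337.5, 173.2, 395.6, 217.4] 369.0 191.5 1607
scoop_grip 0.62 [267.3, 141.0, 319.3, 183.9] 295.1 161.4 1393
dish 0.73 [117.6, 284.8, 194.4, 353.1] 156.6 317.8 4491
dish 0.73 [252.1, 245.6, 257.0, 252.3] 254.0 248.5 44
ball0_center 0.39 [239.8, 234.0, 251.0, 243.3] 246.5 236.9 73
0.5 0.014
```

View pics/top1.png

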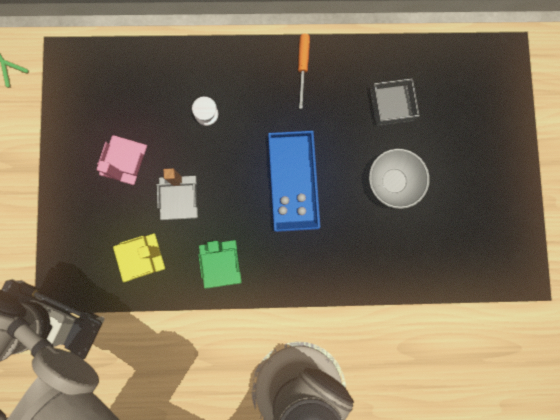

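View pics/scene1.png

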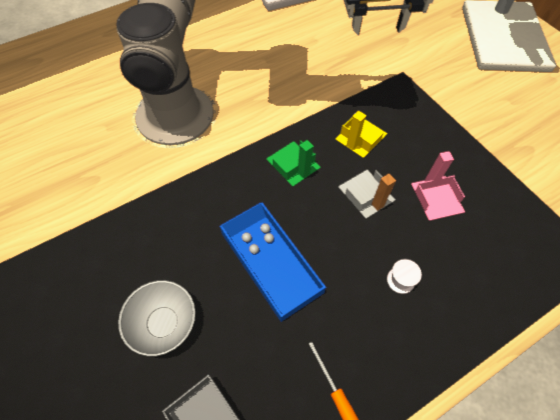

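Candidates for the scoop in the top view are pink (122,160), yellow (138,257), green (219,263) and steel pan with wooden handle (177,195). By the description I take the steel one. The tray is at (293,180), with four balls at about (290,205). The dish is at (398,178), and the square box to avoid is at (396,102).

```bash
cat > fit.py <<'E'
from h import *
from scipy.optimize import minimize
def box(x0,x1,y0,y1,z0,z1): return np.array([[x,y,z] for x in(x0,x1) for y in(y0,y1) for z in(z0,z1)])
SC=[box(-95,12,-46,46,-95,-93.4),box(-69,-11,-46,-44,-95,-65),box(-69,-11,44,46,-95,-65),box(-14,-11,-46,46,-95,-59),box(-12,12,-12,12,-95,20)]
t=np.arange(0,6.283,.1)
TR=[np.vstack([box(-112,114,-56,56,0,6),box(-134,114,-56,56,40,40)])]
DI=[np.c_[75*np.cos(t),75*np.sin(t),50+0*t]]
def render(cam,parts,p,z0,S=4):
    m=np.zeros((420*S,560*S),np.uint8);c,s=np.cos(p[2]),np.sin(p[2])
    for q in parts:
        q=q/1000;w=np.c_[p[0]+c*q[:,0]-s*q[:,1],p[1]+s*q[:,0]+c*q[:,1],q[:,2]+z0]
        uv=np.array([proj(cam,a) for a in w]);h=cv2.convexHull((uv*S+S/2).astype(np.float32))
        cv2.fillPoly(m,[np.round(h).astype(np.int32)],255)
    return cv2.resize(m,(560,420),interpolation=cv2.INTER_AREA)/255.
def fit(masks,parts,p0,z0):
    def f(p): 
        r=0
        for cam,m in masks.items():
            a=render(cam,parts,p,z0);r+=np.abs(a-m).sum()/m.sum()
        return r
    sim=np.array([p0]+[np.array(p0)+d for d in([.01,0,0],[0,.01,0],[0,0,.1])])
    r=minimize(f,p0,method='Nelder-Mead',options=dict(initial_simplex=sim,xatol=1e-4,fatol=1e-4,maxiter=150));return r.x,r.fun
E
cat > m.py <<'E'
from fit import *
I={c:cv2.imread(f'pics/{c}1.png') for c in('top','scene')}
def biggest(m):
    n,l,s,_=cv2.connectedComponentsWithStats(m.astype(np.uint8));return l==1+np.argmax(s[1:,4])
def fg(c,bb):
    m=np.zeros((420,560),bool);x0,y0,x1,y1=bb;m[y0:y1,x0:x1]=I[c][y0:y1,x0:x1].max(2)>70
    return biggest(m)
def fill(m):
    cs,_=cv2.findContours(m.astype(np.uint8),cv2.RETR_EXTERNAL,cv2.CHAIN_APPROX_NONE);o=np.zeros(m.shape,np.uint8);cv2.fillPoly(o,[cv2.convexHull(np.vstack(cs))],1);return o>0
blue={c:fill(biggest((i[:,:,0].astype(int)-i[:,:,2]>60))) for c,i in I.items()}
sc={'top':fg('top',(152,162,200,222)),'scene':fg('scene',(335,168,400,222))}
di={'top':fill(fg('top',(364,144,434,216))),'scene':fill(fg('scene',(112,278,200,360)))}
P=onz('top',178,200,.01)[:2];out={}
out['scoop']=fit(sc,SC,[P[0]+.06,P[1],0],.098)
P=onz('top',293,180,.04)[:2];out['tray']=fit(blue,TR,[*P,0],.003)
P=onz('top',398,178,.05)[:2]
for c in di: print(c,'dish',fit({c:di[c]},DI,[*P,0],.003)); print(c,'tray',fit({c:blue[c]},TR,out['tray'][0],.003)); print(c,'scoop',fit({c:sc[c]},SC,out['scoop'][0],.098))
out['dish']=fit(di,DI,[*P,0],.003)
for k,v in out.items(): print(k,np.round(v[0],4),v[1])
for c in I:
    i=I[c];m=(i[:,:,2]>110)&cv2.erode(blue[c].astype(np.uint8),np.ones((9,9))).astype(bool)
    n,l,s,ct=cv2.connectedComponentsWithStats(m.astype(np.uint8))
    for k in range(1,n):
        if s[k,4]>8: print(c,s[k,4],ct[k].round(1),np.round(onz(c,*ct[k],.020),4))
i=I['top'].copy()
big=cv2.resize(i,None,fx=4.4,fy=4.4,interpolation=cv2.INTER_CUBIC)
for k,parts,z in(('scoop',SC,.098),('tray',TR,.003)):
    mm=(cv2.resize(render('top',parts,out[k][0],z),None,fx=4.4,fy=4.4)>.5).astype(np.uint8)
    cs,_=cv2.findContours(mm,0,1);cv2.drawContours(big,cs,-1,(0,0,255),1)
cv2.imwrite('pics/crop.png',big[528:1056,660:1452])
E
python3 m.py
```

```text
Traceback (most recent call last):
  File "m.py", line 14, in <module>
    out['scoop']=fit(sc,SC,[P[0]+.06,P[1],0],.098)
                 ~~~^^^^^^^^^^^^^^^^^^^^^^^^^^^^^^
  File "fit.py", line 22, in fit
    r=minimize(f,p0,method='Nelder-Mead',options=dict(initial_simplex=sim,xatol=1e-4,fatol=1e-4,maxiter=150));return r.x,r.fun
  File "fit.py", line 19, in f
    a=render(cam,parts,p,z0);r+=np.abs(a-m).sum()/m.sum()
  File "fit.py", line 12, in render
    uv=np.array([proj(cam,a) for a in w]);h=cv2.convexHull((uv*S+S/2).astype(np.float32))
                 ~~~~^^^^^^^
  File "h.py", line 14, in proj
    c=imaging.get_calibration(cam);q=np.linalg.inv(np.array(c['cam_to_world']))@np.r_[p,1]
ValueError: time passes only in moves, steps and waits
```

Too many calibration calls, so I'll cache the calibration.

```bash
python3 - <<'E'
s=open('h.py').read()
s=s.replace("def ray(","_C={}\ndef cal_(n):\n    if n not in _C: _C[n]=imaging.get_calibration(n)\n    return _C[n]\ndef ray(").replace("cal or imaging.get_calibration(cam)","cal or cal_(cam)").replace("c=imaging.get_calibration(cam);q","c=cal_(cam);q")
open('h.py','w').write(s)
E
python3 m.py
```

```text
top dish (array([ 0.51514612, -0.26008564,  0.14170961]), np.float64(0.05644856873230575))
top tray (array([0.52629907, 0.00228659, 0.03501212]), np.float64(0.0383904913316678))
top scoop (array([0.523116  , 0.2983011 , 0.03455915]), np.float64(0.16082046598357927))
scene dish (array([ 0.51385791, -0.25987531,  0.10003143]), np.float64(0.03144039332948045))
scene tray (array([0.52376859, 0.00315308, 0.03987474]), np.float64(0.01888449041014483))
scene scoop (array([0.52309963, 0.29831307, 0.03296063]), np.float64(0.04800269678071803))
scoop [0.5231 0.2983 0.0346] 0.20896923838652326
tray [0.5243 0.0031 0.038 ] 0.06128166279226867
dish [ 0.5141 -0.26    0.1507] 0.08911003534559994
top 58 [301.5 197.1] [ 0.4751 -0.0183  0.02  ]
top 59 [284.7 199.8] [0.4692 0.0243 0.02  ]
top 59 [282.7 209.9] [0.4435 0.0301 0.02  ]
top 57 [301.7 210.6] [ 0.4409 -0.0179  0.02  ]
scene 64 [264.6 227.4] [0.4416 0.031  0.02  ]
scene 62 [246.  236.4] [ 0.4392 -0.0169  0.02  ]
scene 67 [268.1 237.1] [0.4669 0.0252 0.02  ]
scene 68 [253.1 248.2] [ 0.4729 -0.0176  0.02  ]
```

View pics/crop.png

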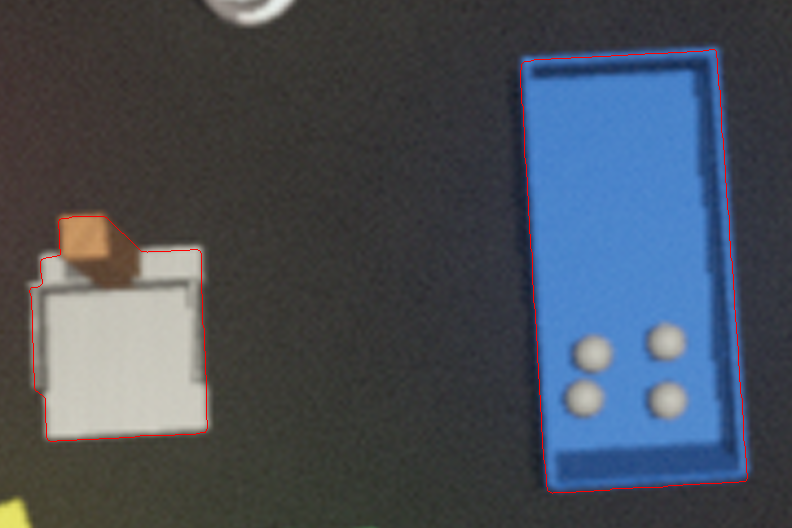

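The crop confirms the choice: grey pan, wooden handle at crop (85,240), mouth downwards (towards the robot). The fitted outlines lie on both objects and the four balls sit near (630,370). Next I'll check that the whole motion is reachable.

```bash
cat > plan.py <<'E'
from h import *
from scipy.spatial.transform import Rotation as R
SCO=(.5231,.2983,.0346); TRAY=(.5243,.0031,.038); DISH=(.5141,-.2600)
SG=1
def rot(yaw,th):
    s=SG;R0=np.array([[0,s,0],[s,0,0],[0,0,-1.]])
    return (R.from_euler('z',yaw)*R.from_euler('y',th,degrees=True)).as_matrix()@R0
def q(m): x=R.from_matrix(m).as_quat();return np.r_[x[3],x[:3]]
def tcp_lip(lip,yaw,th):
    "TCP pose for the lip (underside middle) at a world point, pitch th (deg, + = mouth up)"
    A=(R.from_euler('z',yaw)*R.from_euler('y',th,degrees=True)).as_matrix()
    return np.array(lip)+A@np.array([.095,0,.090]),q(rot(yaw,th))
def tray(x,z,y=0):
    c,s=np.cos(TRAY[2]),np.sin(TRAY[2]);return np.array([TRAY[0]+c*x-s*y,TRAY[1]+s*x+c*y,.003+z])
def scoop_pose(dz=0): # TCP at grip
    return np.array([SCO[0],SCO[1],.093+dz]),q(rot(SCO[2],0))
def slope(th,cl=.002,dz=.0008):
    h=.107*np.sin(np.radians(th))+dz
    return tray(-.110+cl-h*np.tan(np.pi/6),.006+h)
E
python3 - <<'E'
import plan; from plan import *
for sg in(1,-1):
    plan.SG=sg;print('SG',sg)
    L=[('g',scoop_pose(0)),('gl',scoop_pose(.12)),('in',tcp_lip(tray(-.025,.007),TRAY[2],0)),('inUp',tcp_lip(tray(-.025,.08),TRAY[2],0)),('end',tcp_lip(tray(-.11,.007),TRAY[2],0)),('t20',tcp_lip(slope(20),TRAY[2],20)),('t20up',tcp_lip(slope(20)+[0,0,.08],TRAY[2],20))]
    for y in(.038,-.25,-.47,-.8):
        lip=np.r_[DISH,.07]+.03*np.array([np.cos(y),np.sin(y),0])
        L+=[(f'd{y} {t}',tcp_lip(lip+[0,0,.05*(t>0)],y,t)) for t in(20,0,-25,-45)]
    for n,p in L:
        j=solver.ik(*p);print(n,None if j is None else np.round(j,2))
E
```

```text
SG 1
g [ 0.39  0.63  1.49 -0.    1.03  0.36]
gl [ 0.39  0.51  1.34 -0.    1.29  0.36]
in [-0.12  0.6   1.51 -0.    1.03 -0.16]
inUp [-0.12  0.53  1.42 -0.    1.19 -0.16]
end [-0.15  0.48  1.75 -0.    0.91 -0.18]
t20 [-0.11  0.67  1.45 -0.05  1.37 -0.13]
t20up [-0.11  0.58  1.36 -0.05  1.54 -0.14]
d0.038 20 [-0.41  0.99  0.57 -0.16  1.9  -0.47]
d0.038 0 [-0.49  0.71  1.12 -0.    1.31 -0.53]
d0.038 -25 [-0.66  0.43  1.62  0.39  0.79 -0.93]
d0.038 -45 [-0.86  0.33  1.96  1.16  0.64 -1.8 ]
d-0.25 20 [-0.49  1.05  0.43 -0.09  1.99 -0.27]
d-0.25 0 [-0.54  0.73  1.08 -0.    1.33 -0.29]
d-0.25 -25 [-0.63  0.42  1.63  0.25  0.69 -0.55]
d-0.25 -45 [-0.76  0.29  2.02  1.29  0.37 -1.64]
d-0.47 20 [-0.56  1.07  0.4  -0.03  2.02 -0.1 ]
d-0.47 0 [-0.58  0.73  1.08 -0.    1.33 -0.11]
d-0.47 -25 [-0.61  0.42  1.64  0.1   0.66 -0.21]
d-0.47 -45 None
d-0.8 20 [-0.66  1.03  0.48  0.05  1.98  0.15]
d-0.8 0 [-0.64  0.72  1.1  -0.    1.32  0.16]
d-0.8 -25 [-0.58  0.42  1.63 -0.15  0.67  0.31]
d-0.8 -45 None
SG -1
g [ 0.39  0.63  1.49 -0.    1.03 -2.79]
gl [ 0.39  0.51  1.34 -0.    1.29 -2.79]
in [-0.12  0.
[... 200 characters left out ...]
0.038 20 [-0.41  0.99  0.57 -0.16  1.9   2.67]
d0.038 0 [-0.49  0.71  1.12 -0.    1.31  2.61]
d0.038 -25 [-0.66  0.43  1.62  0.39  0.79  2.21]
d0.038 -45 [-0.86  0.33  1.96  1.16  0.64  1.35]
d-0.25 20 [-0.49  1.05  0.43 -0.09  1.99  2.87]
d-0.25 0 [-0.54  0.73  1.08 -0.    1.33  2.85]
d-0.25 -25 [-0.63  0.42  1.63  0.25  0.69  2.6 ]
d-0.25 -45 [-0.76  0.29  2.02  1.29  0.37  1.5 ]
d-0.47 20 [-0.56  1.07  0.4  -0.03  2.02  3.04]
d-0.47 0 [-0.58  0.73  1.08 -0.    1.33  3.03]
d-0.47 -25 [-0.61  0.42  1.64  0.1   0.66  2.93]
d-0.47 -45 None
d-0.8 20 [-0.66  1.03  0.48  0.05  1.98 -2.99]
d-0.8 0 [-0.64  0.72  1.1  -0.    1.32 -2.98]
d-0.8 -25 [-0.58  0.42  1.63 -0.15  0.67 -2.83]
d-0.8 -45 None
```

```bash
python3 - <<'E'
from plan import *
env.movep(*scoop_pose(.10)); env.move_straight(scoop_pose(0)[0],speed=.12)
print(get_state()['wrist_force'])
eoat.set_gripper(.0,50)
s=get_state();print(s['gripper_width'],s['gripper_force'],s['wrist_force'],s['ee_pos'])
env.move_straight(scoop_pose(.10)[0],speed=.12)
s=get_state();print(s['time'],s['gripper_width'],s['wrist_force'],s['torque'])
p,o=tcp_lip(tray(-.025,.075),TRAY[2],0)
env.move_straight(p,o,speed=.25)
shot('scene','held');shot('top','held_top')
print(get_state()['time'])
E
python3 - <<'E'
import cv2,numpy as np
a=cv2.imread('pics/held.png')[120:370,150:400];b=cv2.imread('pics/held_top.png')[90:290,220:420]
cv2.imwrite('pics/h2.png',np.hstack([cv2.resize(a,(400,400)),cv2.resize(b,(400,400))]))
E
```

```text
[ 0.18803148  0.05444541 -0.40691777]
0.024130475019906575 50.00000774860382 [ 2.2016959   0.68766381 -0.35536667] [0.52326679 0.29828158 0.09299631]
4.8417 0.023893821433968062 [-0.50879673  0.31597892 -2.6330968 ] [-0.10261514  0.03212838  0.02247308]
6.3
```

View pics/h2.png

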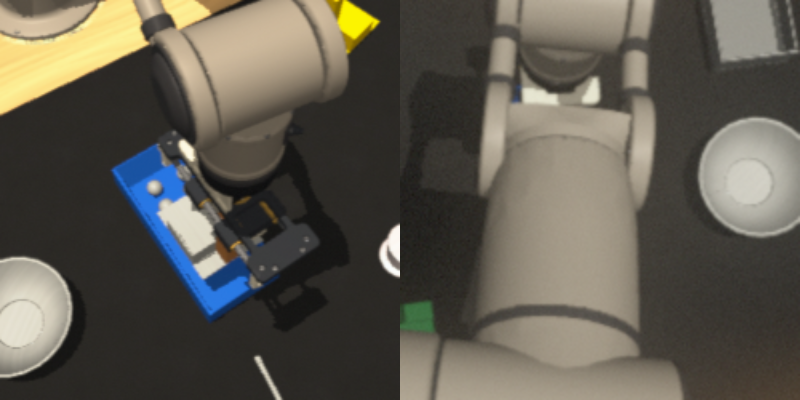

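The scoop is held and lined up over the tray, with its pan at left-image (190,225) and a ball visible at (155,187). Next I lower it, watching the force.

```bash
python3 - <<'E'
from plan import *
f=lambda:np.round(get_state()['wrist_force'],1)
f0=get_state()['wrist_force']
for z,v in((.02,.12),(.010,.05),(.0075,.02),(.0065,.01),(.006,.01)):
    env.move_straight(tcp_lip(tray(-.025,z),TRAY[2],0)[0],speed=v); d=get_state()['wrist_force']-f0;print(z,np.round(d,1))
    if d[2]>4 or abs(d[1])>6: break
s=get_state();print(s['time'],s['ee_pos'],s['torque']);shot('scene','low');shot('wrist','loww')
E
python3 - <<'E'
import cv2,numpy as np
a=cv2.imread('pics/low.png')[120:370,150:400];b=cv2.imread('pics/loww.png')
cv2.imwrite('pics/l2.png',np.hstack([cv2.resize(a,(350,350)),cv2.resize(b,(450,350))]))
E
```

```text
0.02 [ 0.2 -0.6  0.4]
0.01 [-0.4 -1.  -1.1]
0.0075 [-0.3 -0.7 -1.3]
0.0065 [ 1.  -0.1 -1. ]
0.006 [ 0.2  0.4 -0.6]
8.0333 [0.59425216 0.00576845 0.09900757] [-0.0890556  -0.01886066 -0.01233949]
```

View pics/l2.png

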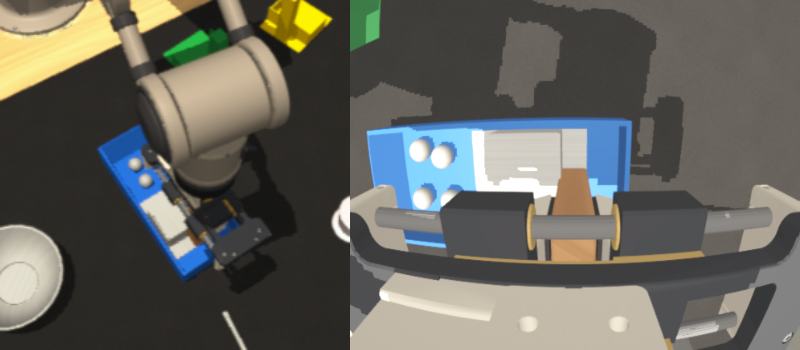

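The scoop is in the tray with all four balls ahead of the lip: wrist image (420,150), (442,157), (423,198), (448,195). Next: drive to the slope and tilt up along it.

```bash
python3 - <<'E'
from plan import *
f0=get_state()['wrist_force']
xs=[-.06,-.08,-.09,-.096,-.100,-.103,-.105,-.107,-.109]
for x in xs:
    env.move_straight(tcp_lip(tray(x,.006),TRAY[2],0)[0],speed=.05 if x>-.095 else .025)
    d=get_state()['wrist_force']-f0;print(x,np.round(d,1))
    if d[0]>12: break
np.save('x.npy',x)
s=get_state();print(s['time'],s['gripper_width']);shot('scene','drv');shot('wrist','drvw')
E
python3 - <<'E'
import cv2,numpy as np
a=cv2.imread('pics/drv.png')[120:370,150:400];b=cv2.imread('pics/drvw.png')
cv2.imwrite('pics/d2.png',np.hstack([cv2.resize(a,(350,350)),cv2.resize(b,(450,350))]))
E
```

```text
-0.06 [ 0.6 -0.1  0.2]
-0.08 [-0.9  1.1  3.1]
-0.09 [-1.6 -0.4  4.5]
-0.096 [0.3 0.5 3.5]
-0.1 [ 3.9 -0.2  1.4]
-0.103 [1.9 0.2 3.1]
-0.105 [1.  0.1 2.4]
-0.107 [ 1.6 -0.9  2.9]
-0.109 [3.9 0.7 2.5]
11.6 0.02378856674008032
```

View pics/d2.png

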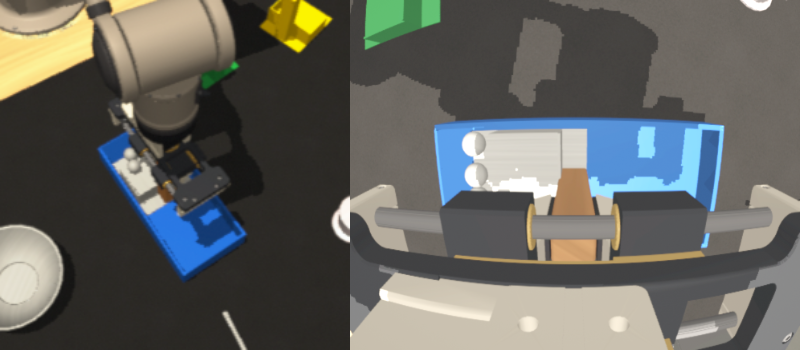

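Two balls show riding on the lip at wrist image (473,144) and (475,175), and the other two are hidden by the gripper. Tilting up along the slope now.

```bash
python3 - <<'E'
from plan import *
f0=get_state()['wrist_force']
for th in(3,6,9,12,15,18,21,24):
    p,o=tcp_lip(slope(th,.0012,.0005),TRAY[2],th)
    t=get_state()['time'];env.move_straight(p,o,speed=.04)
    s=get_state();d=s['wrist_force']-f0;print(th,np.round(d,1),round(s['time']-t,2))
    if np.linalg.norm(d)>30: break
env.wait(.4)
p,o=tcp_lip(slope(24)+[0,0,.06],TRAY[2],24);env.move_straight(p,o,speed=.08)
s=get_state();print(s['time'],np.round(s['wrist_force'],2),s['torque']);shot('scene','up');shot('wrist','upw')
E
python3 - <<'E'
import cv2,numpy as np
a=cv2.imread('pics/up.png')[120:370,150:400];b=cv2.imread('pics/upw.png')
cv2.imwrite('pics/u2.png',np.hstack([cv2.resize(a,(350,350)),cv2.resize(b,(450,350))]))
E
```

```text
3 [-0.  -0.8 -0.5] 0.25
6 [0.2 0.2 0.2] 0.25
9 [-0.1  0.  -3.5] 0.25
12 [ 1.4  0.1 -0.2] 0.25
15 [ 0.5 -1.2  1.3] 0.25
18 [ 0.2 -0.7  0.6] 0.25
21 [-2.3 -0.4 -4.2] 0.25
24 [-1.9  0.  -4. ] 0.25
15.0 [-0.1  -0.43 -4.06] [-0.03306829 -0.63382589 -0.02120837]
```

View pics/u2.png

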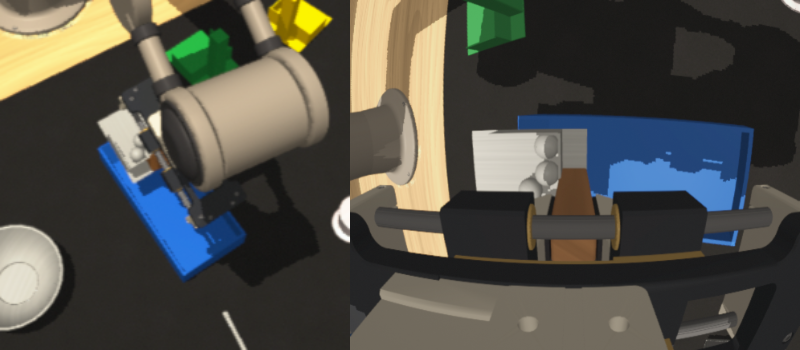

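At least three balls lie in the pan, at wrist image (546,147), (546,173) and (530,187). The extra weight of about 1.4 N agrees with three or four. Carry them to the dish and tip.

```bash
python3 - <<'E'
from plan import *
Y=TRAY[2]; L=lambda z,dx=.03:np.r_[DISH[0]+dx,DISH[1],z]
p,o=tcp_lip(L(.125),Y,22);env.move_straight(p,o,speed=.15)
s=get_state();print(s['time'],np.round(s['wrist_force'],2))
for th,z in((17,.115),(12,.10),(7,.085),(3,.075),(0,.070),(-3,.068),(-6,.068),(-9,.068),(-12,.068),(-16,.068),(-20,.068),(-25,.068),(-30,.068),(-34,.068)):
    p,o=tcp_lip(L(z),Y,th);d=np.linalg.norm(p-get_state()['ee_pos']);env.move_straight(p,o,speed=max(d/.35,.01))
env.wait(.6)
s=get_state();print(s['time'],np.round(s['wrist_force'],2));shot('scene','pour');shot('wrist','pourw')
E
python3 - <<'E'
import cv2,numpy as np
a=cv2.imread('pics/pour.png')[180:420,60:300];b=cv2.imread('pics/pourw.png')
cv2.imwrite('pics/p2.png',np.hstack([cv2.resize(a,(350,350)),cv2.resize(b,(450,350))]))
E
```

```text
17.25 [ 0.03  0.42 -4.47]
24.825 [ 0.26  0.51 -0.63]
```

View pics/p2.png

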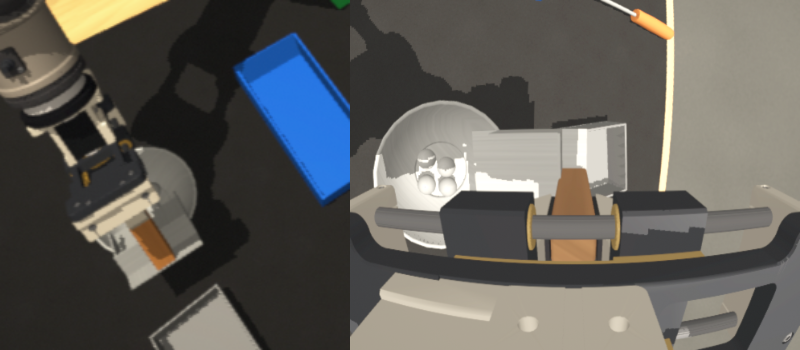

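All four balls are in the dish (wrist image, around (437,172)). Now level the scoop and put it back.

```bash
python3 - <<'E'
from plan import *
Y=TRAY[2]; L=lambda z:np.r_[DISH[0]+.03,DISH[1],z]
env.move_straight(get_state()['ee_pos']+[0,0,.05],speed=.1)
for th in(-20,-8,0):
    p,o=tcp_lip(L(.118),Y,th);env.move_straight(p,o,speed=.08)
p,o=scoop_pose(.11);env.move_straight(p,o,speed=.25)
env.move_straight(scoop_pose(.01)[0],speed=.12);f0=get_state()['wrist_force']
for dz in(.003,.0015,.0005,0):
    env.move_straight(scoop_pose(dz)[0],speed=.015);d=get_state()['wrist_force'][2]-f0[2];print(dz,round(d,1))
    if d>3: break
eoat.set_gripper(.085);env.wait(.2)
print(get_state()['gripper_width'],get_state()['wrist_force'])
env.move_straight(scoop_pose(.12)[0],speed=.12)
env.movep(np.array([.35,.45,.25]),q(rot(.6,0)))
s=get_state();print(s['time'],s['wrist_force']);shot('top','end');shot('scene','ends')
E
python3 - <<'E'
import cv2,numpy as np
a=cv2.imread('pics/ends.png')[100:400,80:480];b=cv2.imread('pics/end.png')[120:320,90:450]
cv2.imwrite('pics/e2.png',np.hstack([cv2.resize(a,(400,300)),cv2.resize(b,(400,222))[:222].copy() if 0 else cv2.copyMakeBorder(cv2.resize(b,(400,222)),0,78,0,0,0)]))
E
```

```text
0.003 0.2
0.0015 0.8
0.0005 0.5
0 0.7
0.08510167751067782 [ 0.23354079 -0.24721814  0.50512173]
35.1167 [-0.41331291  0.1754414  -0.39652958]
```

View pics/e2.png

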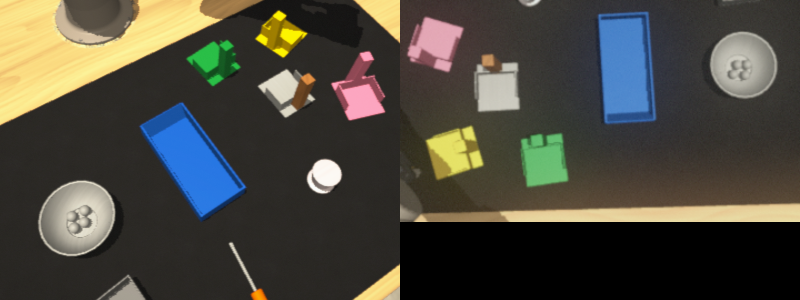

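The scoop stands flat on the mat at (287,90), four balls lie in the dish at (79,220), the tray is empty and the look-alikes have not moved.

```bash
python3 -c "
from workcell import order;print(order.sign_off())"
```

```text
the job is handed in; nothing more can be done
None
```

Job handed in after about 35 s of robot time: all four balls went into the round steel dish in one scoopful, and the scoop is standing flat on the mat again, released.

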